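# Square up the pivoting stop of an inspection fixture

### The arm

A 6-joint arm with a two-finger parallel gripper is mounted at the origin on the work surface. World frame = base frame: x ahead of the robot, y to its left, z up, the work surface at z = 0. Lengths are in mm, angles in rad, forces in N, time in s.
With the tool pointing down it reaches from about 275 to 825 mm from the base axis. Payload 4.9 kg.
Tool frame: the origin (TCP) lies at the very end of the fingers, on their centre line; the grasp point (between the pads) lies 19 mm behind it; z points along the fingers, y is the line along which they close (so a half turn about z gives the same grasp; the last joint's range is limited). The gripper opens to 85 mm and grips with 20 to 120 N. Pads are 22 mm wide; open, the fingers measure 114 mm over their backs; the gripper's body (76 mm by 85 mm) begins 54 mm behind the grasp point. The pads swing forward as they close: fully open they stand 13 mm farther back than shut.
Start: joints at [1.072, 0.326, -0.193, 1.052, 0, 1.437], TCP at [196.215, 513.827, 231.281] pointing down, gripper open.
Joint ranges: [-2.65, 2.65], [-0.97, 1.79], [-1.3, 1.35], [-1.93, 2.1], [-1.47, 1.37], [-3.14, 3.14]. Speed limits (rad/s): [2.57, 2.57, 3.14, 3.14, 3.14, 3.14].

### API

Orientations are given as [roll, pitch, yaw] about the fixed x, y, z axes, in that order (R = Rz(yaw) Ry(pitch) Rx(roll)).
In Python, from bench import bot, solve_ik, imaging gives the robot as it stands. Calls block until the motion is done:
- bot.move_ptp(position, orientation): joint-space move of the TCP to a pose.
- bot.movel(position, rot=None, max_speed=150, threshold=None): straight line of the TCP; rot=None keeps the orientation; max_speed is the mean speed in mm/s. With threshold (N) it stops when the force on the tool has changed by that much, and returns True; else False.
- bot.move_j(angles): joint-space move.
- bot.grip(opening, effort=None): opening from 0.0 (shut) to 1.0 (fully open); effort is the grip in N (None keeps the last); returns when the fingers have stopped.
- bot.dwell(seconds).
- solve_ik(position, orientation): joint angles nearest the present ones, or None.
- bot.get_state(): the state.
- imaging.capture(name): name is "scene" or "top" or "wrist"; returns the picture (384x512x3 uint8, blue, green, red); there is no depth.
- imaging.camera_model(name): a dict with "K" (3x3 intrinsics, pixels), "position" and "rotation" of the camera in the world. Camera axes: x right, y up, looking along -z (the intrinsics and any distortion apply to the point x, -y, -z); pixel columns grow to the right and rows downward; lengths in mm; the calibration is good to about 2 mm. The wrist camera is an equidistant fisheye: a pixel r from the principal point sees the ray r / f radians off the axis. A picture is of the moment at which its call begins: read the wrist's pose just before it. camera_model takes no time and is no camera call; for the wrist camera it gives the pose at the moment of the call.
A pose or a line that the arm cannot do raises bot.IKError and nothing moves.
- bot.sign_off(): hands the job in; it is judged then, once.
The state is a dict: "t": time; "qpos": joint angles; "joint_velocities": joint speeds; "effort": joint torques, N m; "tcp_pos": TCP position; "orientation": TCP orientation; "contact_force": force on the tool from outside, world axes, zero at the start; "wrist_torque": the same for the moment, N m; "opening": opening from 0.0 (shut) to 1.0 (fully open); "gripper_force": force on a finger pad.
Only numpy, scipy, OpenCV 4.12 (cv2) and the standard library are available. Lean on these libraries where they do the work, as an engineer would, in place of code of your own. Each camera call takes 0.05 s, during which the arm holds its last target. There are 200 camera calls.

### The job

Use the steel square on the rubber mat to true up the inspection fixture: press the square into the corner, flush and without gaps against both the fixed fence and the leaning stop, so that the stop is swung exactly square, and keep it pressed on both faces for about a second, gently, with some 10 N on each and never 25. Move the stop with the square only, never with the gripper. Then lay the square flat in the middle of its mat, leaving the stop square and everything else undisturbed.

Things in the scene. Friction and masses are not known exactly. Their poses are not given: they have to be found in the camera images.
- square_grip (a point): Loose steel square: L of 10 mm plate, 0.42 kg, lying flat, with an upright wooden grip block 22 x 22 mm over its balance point, 60 mm high in all. Point: on the block's axis, 40 mm above the underside. z up; long arm along +x, 110 x 26 mm, its outer edge at y = -30 mm; short arm along +y, 90 x 26 mm, its outer edge at x = -34 mm. Block sides parallel to the arms.
- fence_corner (a point): Inner corner of the bolted-down fixture, on top of its black anodised base plate (200 x 170 mm, top 12 mm above the bench, centre at x 60, y 50 mm from here). z up; x runs along the fixed fence, y square to it. The square's outer corner belongs here: its long arm (x) along the fixed fence, its short arm (y) along the stop.
- fence: The fixed fence: steel bar 150 x 16 mm, 18 mm high above the base plate. Origin and axes as fence_corner: working face at y = 0, x from 0 to 150 mm, facing +y.
- stop_tip (a point): Upper edge of the free end of the stop's working face. The stop is a steel bar 113 x 16 mm, 18 mm high above the base plate, pivoting on an upright screw at x -8, y 8 mm in the axes of fence_corner. When square its working face is at x = 0, y from 0 to 114 mm, facing +x; at the start its free end leans to +x, over the corner.
- stop (a joint): Angle of the stop, rad: 0 is exactly square to the fence; above 0 it leans in to +x of fence_corner (0.08 to 0.17 at the start); below 0 it is pushed too far. No end stop near 0; it stays where left. Pivot friction 0.2 N m (about 2.5 N at the end of the square's short arm); once flush the square meets the stop at its pivot too and goes no further.
- mat_centre (a point): Centre of the top of the square's black rubber mat, 200 x 200 x 4 mm, fixed to the bench; z up.
- joystick_box: Bystander: white joystick box 90 x 170 x 50 mm with a black stick to 108 mm and a red button; origin at the centre of its underside.
- ring_centre (a point): Bystander: centre of a steel ring gauge 52 mm across, 22 mm high.
- strip_tray: Bystander: grey tray 110 x 160 x 30 mm with metal strips; origin at the centre of its underside.
- can_centre (a point): Bystander: centre of a white jar, 52 mm across, 90 mm high.
Not all that is in view belongs to the job. There is more than one size of the part that bears square_grip; the job needs the middle-sized.

How it is judged:
By the outcome, as a careful person would: the job done as asked, in the order asked, and still so for the second after the job is handed in, with the robot touching nothing.
It also fails if it takes over 64 s, if anything falls off the work surface, if the arm or the gripper's body presses on something with over 40 N, if the wrist force passes 120 N, or if a joint passes its speed limit or range.

## Working session

There is one attempt and no reset: what is moved stays moved. The work goes in short steps, each a Python script; the robot and the scene stay as the last script left them, time stands still between calls to the robot, and variables do not carry over. Pictures are saved under pics/ and viewed, at most 10 in all, crops included, and the job is handed in when it is done.

```bash
mkdir -p pics; python3 - <<'E'
from bench import bot, imaging
import cv2,numpy as np
s=bot.get_state();print(s['t'],s['tcp_pos'],s['orientation'],s['contact_force'])
a=imaging.capture("scene");b=imaging.capture("top");c=imaging.capture("wrist")
for n,i in zip(("scene","top","wrist"),(a,b,c)):
    cv2.imwrite(f"pics/{n}0.png",i); m=imaging.camera_model(n); print(n,{k:np.round(np.array(v),4).tolist() if not isinstance(v,str) else v for k,v in m.items()})
cv2.imwrite("pics/a.png",cv2.resize(b,(800,600),interpolation=cv2.INTER_CUBIC))
cv2.imwrite("pics/b.png",cv2.resize(a,(800,600),interpolation=cv2.INTER_CUBIC))
E
```

```text
0.0 [195.91270101 513.29739868 230.49902978] [-3.13987034e+00 -2.42711057e-04  2.77679758e+00] [ 0.4702686   0.51899823 -0.32077924]
scene {'K': [[440.6504, 0.0, 252.0325], [0.0, 440.6504, 194.6641], [0.0, 0.0, 1.0]], 'position': [1125.0855, 326.5463, 1192.2942], 'rotation': [0.5217, 0.0053, 2.1191]}
top {'K': [[410.7902, 0.0, 257.965], [0.0, 410.7902, 196.3564], [0.0, 0.0, 1.0]], 'position': [390.6049, -9.5856, 1079.5784], 'rotation': [0.1785, 0.0051, -1.5577]}
wrist {'K': [[297.3186, 0.0, 260.0508], [0.0, 297.3186, 193.4752], [0.0, 0.0, 1.0]], 'position': [135.6463, 536.9761, 372.9868], 'rotation': [-0.2612, 0.0007, 1.2063]}
```

View pics/a.png

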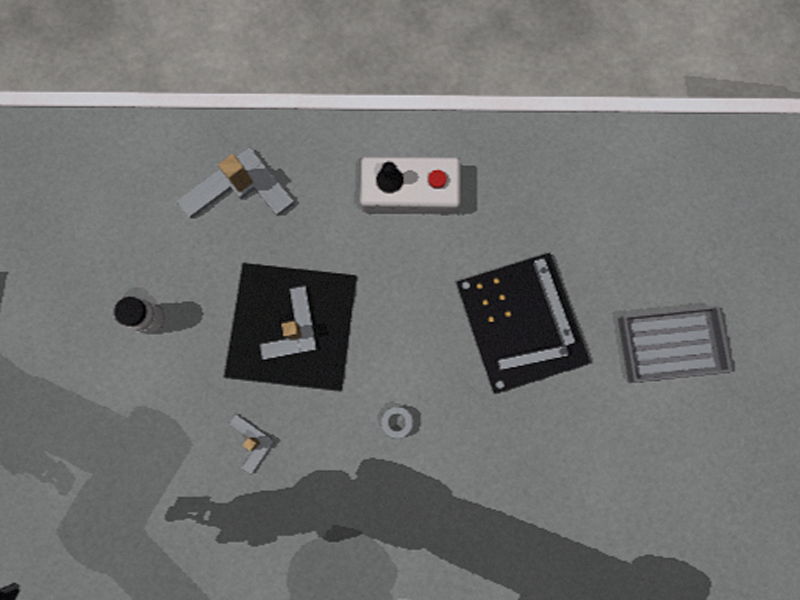

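View pics/b.png

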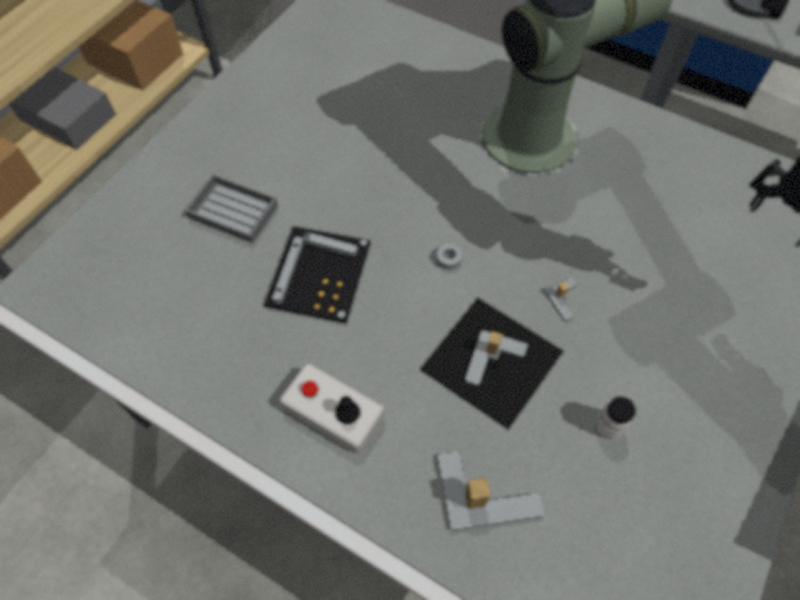

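Top view, three L-squares: large at (237,180), middle-sized on the black mat at (290,328), small at (252,443). The one on the mat fits, with arms of about 65 and 53 px, which is about 110 and 90 mm. The fixture corner is near (567,348), with the fence running up to (541,260) and the stop leaning out to (499,364).

```bash
cat > h.py <<'E'
from bench import bot, solve_ik, imaging
import numpy as np, cv2
from scipy.spatial.transform import Rotation as Ro
def ray(m,uv,fish=False):
    K=np.array(m['K']); x=(uv[0]-K[0,2])/K[0,0]; y=(uv[1]-K[1,2])/K[1,1]
    if fish:
        r=np.hypot(x,y); s=np.sin(r)/r if r>0 else 1.; d=np.array([x*s,-y*s,-np.cos(r)])
    else: d=np.array([x,-y,-1.])
    d=Ro.from_euler('xyz',m['rotation']).apply(d); return np.array(m['position']),d/np.linalg.norm(d)
def onz(m,uv,z,fish=False):
    p,d=ray(m,uv,fish); return p+d*(z-p[2])/d[2]
def tri(rays):
    A=0;b=0
    for p,d in rays:
        P=np.eye(3)-np.outer(d,d); A=A+P; b=b+P@p
    x=np.linalg.solve(A,b); return x,[float(np.linalg.norm(np.cross(x-p,d))) for p,d in rays]
def proj(m,X,fish=False):
    K=np.array(m['K']); c=Ro.from_euler('xyz',m['rotation']).inv().apply(np.atleast_2d(X)-np.array(m['position']))
    x,y,z=c[:,0],-c[:,1],-c[:,2]; r=np.hypot(x,y)
    k=np.arctan2(r,z)/np.maximum(r,1e-9) if fish else 1/z
    return np.c_[x*k*K[0,0]+K[0,2],y*k*K[1,1]+K[1,2]]
E
python3 - <<'E'
from h import *
T=imaging.camera_model('top');S=imaging.camera_model('scene')
f=lambda p:(np.array(p)+.5)*.64-.5
P=dict(m1=((243,264),(508,427)),m2=((357,275),(421,368)),m3=((343,390),(478,299)),m4=((225,377),(562,351)),block=((288,325),(496,336)),
 pivot=((564,351),(308,238)),fenceend=((541,262),(278,298)),tip=((499,365),(357,248)),basec=((495,392),(369,238)))
for k,(a,b) in P.items():
    x,e=tri([ray(T,f(a)),ray(S,f(b))]); print(k,x.round(1),np.round(e,1),'z0',onz(T,f(a),4).round(1))
W=imaging.camera_model('wrist'); s=bot.get_state()
R=Ro.from_euler('xyz',s['orientation'])
print('cam in tool',R.inv().apply(np.array(W['position'])-s['tcp_pos']), (R.inv()*Ro.from_euler('xyz',W['rotation'])).as_matrix().round(3))
for yaw in (-2.8,-1.3,.3,1.9):
    for p in([420,160,250],[420,-160,250]):
        q=solve_ik(p,[np.pi,0,yaw]); print(yaw,p,None if q is None else np.round(q,2))
E
```

```text
m1 [656.8 274.7   5.8] [1. 1.] z0 [656.8 276.1   4. ]
m2 [638.7  79.9   5.9] [1.4 1.4] z0 [639.7  78.8   4. ]
m3 [443.1  99.1  -5.2] [1.3 1.3] z0 [443.2  97.    4. ]
m4 [ 4.632e+02  2.947e+02 -2.000e-01] [1.7 1.7] z0 [462.2 295.1   4. ]
block [540.7 180.1  75.6] [0. 0.] z0 [551.4 193.6   4. ]
pivot [ 510.6 -267.3   20.5] [1.2 1.2] z0 [ 513.  -272.4    4. ]
fenceend [ 661.2 -233.    23.3] [0.7 0.7] z0 [ 666.4 -237.7    4. ]
tip [ 485.6 -159.3   33.4] [0.5 0.5] z0 [ 488.1 -163.     4. ]
basec [ 443.3 -155.8   19.4] [2.2 2.2] z0 [ 443.1 -155.8    4. ]
cam in tool [  64.8102266    0.2894332 -142.3070121] [[ 0.     0.966  0.258]
 [ 1.    -0.    -0.001]
 [-0.001  0.258 -0.966]]
-2.8 [420, 160, 250] [ 0.2   0.13 -0.4   1.04  0.   -0.14]
-2.8 [420, -160, 250] [-0.53  0.13 -0.4   1.04  0.   -0.87]
-1.3 [420, 160, 250] [ 0.2   0.13 -0.4   1.04  0.   -1.64]
-1.3 [420, -160, 250] [-0.53  0.13 -0.4   1.04  0.   -2.37]
0.3 [420, 160, 250] [ 0.2   0.13 -0.4   1.04  0.    3.04]
0.3 [420, -160, 250] [-0.53  0.13 -0.4   1.04  0.    2.31]
1.9 [420, 160, 250] [ 0.2   0.13 -0.4   1.04  0.    1.44]
1.9 [420, -160, 250] [-0.53  0.13 -0.4   1.04  0.    0.71]
```

```bash
python3 - <<'E'
from h import *
import json
poses=dict(sqA=(535,215,200),sqB=(535,135,200),fxA=(555,-170,200),fxB=(555,-250,200))
o=[np.pi,0,1.8]; out={}
for k,p in poses.items():
    (bot.move_ptp if k.endswith('A') else bot.movel)(list(p),o); bot.dwell(.3)
    m=imaging.camera_model('wrist'); s=bot.get_state(); im=imaging.capture('wrist')
    cv2.imwrite(f'pics/{k}.png',im)
    out[k]={a:np.array(b).tolist() for a,b in m.items() if a in('K','position','rotation')}
    print(k,round(s['t'],2),s['tcp_pos'].round(1),s['orientation'].round(4),s['contact_force'].round(2))
json.dump(out,open('cams.json','w'))
r=[cv2.imread(f'pics/{k}.png') for k in poses]
cv2.imwrite('pics/c.png',cv2.resize(np.vstack([np.hstack(r[:2]),np.hstack(r[2:])]),(800,600),interpolation=cv2.INTER_AREA))
E
```

```text
sqA 2.11 [534.7 215.6 200.1] [ 3.1415e+00 -1.0000e-04  1.8012e+00] [ 0.87 -0.66  0.04]
sqB 3.14 [534.9 135.7 199.9] [-3.1416e+00 -1.0000e-04  1.8011e+00] [-1.   -0.03  0.21]
fxA 4.66 [ 555.2 -169.   200.1] [ 3.1415 -0.      1.8016] [ 0.13 -0.55 -0.03]
fxB 5.69 [ 555.1 -249.2  200.1] [ 3.1415e+00 -1.0000e-04  1.8011e+00] [ 0.36 -0.92  0.3 ]
```

View pics/c.png

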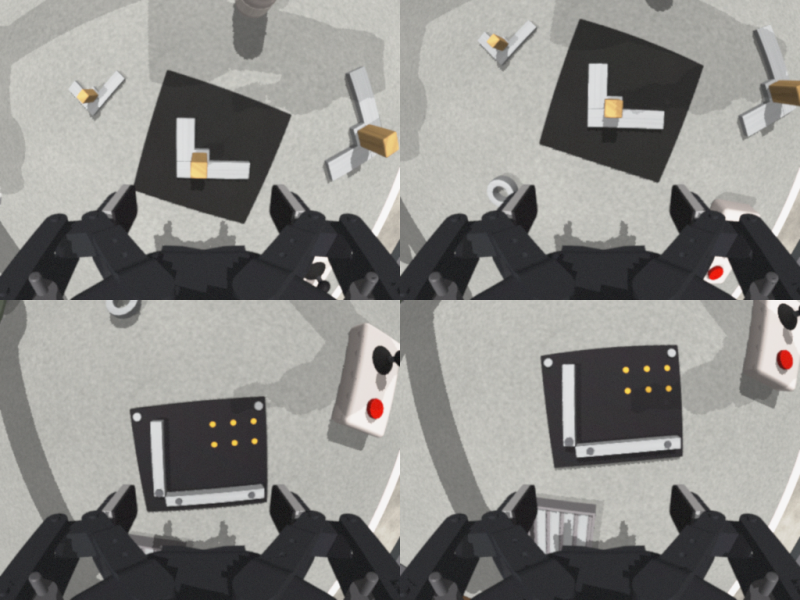

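The wrist views agree with that choice: the mid-size square lies alone on the mat, with its corner at about (177,178) and its long arm to (249,178) in panel A. The small and large squares are at (90,95) and (365,140). In panel fxB the fixture has the fence's working edge from (577,446) to (680,437), and the stop on the left. Next I'll fit the model edges for sub-millimetre poses.

```bash
cat > fit.py <<'E'
from h import *
import json
from scipy.optimize import least_squares
from scipy.ndimage import map_coordinates
def rect(x0,x1,y0,y1,z): return [((x0,y0),(x1,y0),z),((x1,y0),(x1,y1),z),((x1,y1),(x0,y1),z),((x0,y1),(x0,y0),z)]
SQ=[((-34,-30),(76,-30),10),((76,-30),(76,-4),10),((76,-4),(-8,-4),10),((-8,-4),(-8,60),10),((-8,60),(-34,60),10),((-34,60),(-34,-30),10)]
MAT=rect(-100,100,-100,100,0); FEN=rect(0,150,-16,0,18); STP=rect(-16,0,0.5,113.5,18); BASE=rect(-40,160,-35,135,0)
def samples(segs,n=25):
    P=[];N=[]
    for a,b,z in segs:                      # ccw outlines: outward normal is right of direction
        a=np.array(a,float);b=np.array(b,float);d=(b-a)/np.linalg.norm(b-a)
        t=np.linspace(.1,.9,n)[:,None]; P.append(np.c_[a+t*(b-a),np.full(n,z)]); N.append(np.tile([d[1],-d[0],0],(n,1)))
    return np.vstack(P),np.vstack(N)
def place(P,N,q,piv=None):
    if piv is not None:
        R=Ro.from_euler('z',-piv).as_matrix(); c=np.array([-8,8,0]); P=(P-c)@R.T+c; N=N@R.T
    R=Ro.from_euler('z',q[3]).as_matrix(); return P@R.T+q[:3],N@R.T
def fit(groups,q0,views,rng=(9,6,4,3,3),fixz=False):
    """groups: (segs, sign(+1 bright inside), usepivot); q=[x,y,z,yaw,(theta)]"""
    q=np.array(q0,float)
    S=[(*samples(s),sg,pv) for s,sg,pv in groups]
    for w in rng:
        obs=[]
        for im,m in views:
            for i,(P,N,sg,pv) in enumerate(S):
                X,NN=place(P,N,q,q[4] if pv else None)
                a=proj(m,X,True);n=proj(m,X+NN,True)-a;n/=np.linalg.norm(n,axis=1)[:,None]
                t=np.arange(-w,w+.01,.25)
                U=a[:,None]+t[None,:,None]*n[:,None]
                g=map_coordinates(im,[U[...,1],U[...,0]],order=1,mode='nearest')
                d=-sg*np.gradient(g,axis=1); k=d.argmax(1); pk=d.max(1)
                ok=(pk>.3*np.median(pk))&(k>0)&(k<len(t)-1)&(a[:,0]>5)&(a[:,0]<507)
                obs.append((m,i,ok,n[ok],a[ok]+t[k[ok],None]*n[ok]))
        def res(p):
            r=[]
            for m,i,ok,n,b in obs:
                P,N,sg,pv=S[i]; X,_=place(P[ok],N[ok],p,p[4] if pv else None)
                r.append(((proj(m,X,True)-b)*n).sum(1))
            r=np.concatenate(r)
            return np.r_[r,(p[2]-q0[2])*1e4] if fixz else r
        sol=least_squares(res,q,loss='soft_l1',f_scale=.5,x_scale=[1,1,1,.01,.01][:len(q)]); q=sol.x
    r=res(q); return q,float(np.median(np.abs(r))),len(r)
def load(ks):
    c=json.load(open('cams.json')); return [(cv2.GaussianBlur(cv2.cvtColor(cv2.imread(f'pics/{k}.png'),cv2.COLOR_BGR2GRAY),(0,0),.8).astype(float),c[k]) for k in ks]
E
python3 - <<'E'
from fit import *
c=json.load(open('cams.json'))
def init(k,a,b,z,off):
    f=lambda p:(np.array(p)+.5)*1.28-.5
    A=onz(c[k],f(a),z,True);B=onz(c[k],f(b),z,True);d=B-A;y=np.arctan2(d[1],d[0])
    R=Ro.from_euler('z',y).as_matrix();return np.r_[A-R@np.array(off),y]
q=init('sqA',(177,178),(249,178),14,(-34,-30,10));print(q.round(2))
V=load(['sqA','sqB'])
g=[(SQ,1,0)]
def mk(q,col,im,m,segs,pv=None):
    for a,b,z in segs:
        X,_=place(np.array([[*a,z],[*b,z]],float),np.zeros((2,3)),q,pv); u=proj(m,X,True); cv2.line(im,*[tuple(int(v*8*2) for v in x) for x in u],col,1,cv2.LINE_AA,3)
for v in (V,V[:1],V[1:]): qs,e,n=fit(g,q,v,fixz=len(v)==1);print('sq',qs.round(4),e,n)
qs=fit(g,q,V)[0]
qm,e,n=fit([(MAT,-1,0)],[550,188,4,-.1],V,(14,8,4,3,3));print('mat',qm.round(4),e,n)
F=load(['fxA','fxB'])
q=np.r_[init('fxB',(177,146),(280,137),30,(0,0,18)),.12];print(q.round(2))
G=[(FEN,1,0),(STP,1,1),(BASE,-1,0)]
for v in (F,F[:1],F[1:]): qf,e,n=fit(G,q,v,fixz=len(v)==1);print('fx',qf.round(4),e,n)
qf=fit(G,q,F)[0]
print('noBase',fit(G[:2],qf,F)[0].round(4)); print('fence only',fit(G[:1],qf[:4],F)[0].round(4))
np.save('q.npy',np.r_[qs,qm,qf])
a=cv2.resize(cv2.imread('pics/sqB.png'),None,fx=2,fy=2);mk(qs,(0,0,255),a,c['sqB'],SQ);mk(qm,(0,255,0),a,c['sqB'],MAT)
b=cv2.resize(cv2.imread('pics/fxB.png'),None,fx=2,fy=2);mk(qf,(0,0,255),b,c['fxB'],FEN);mk(qf,(0,0,255),b,c['fxB'],STP,qf[4]);mk(qf,(0,255,0),b,c['fxB'],BASE)
cv2.imwrite('pics/d.png',np.hstack([a[30:480,330:800][:, :400],b[80:530,340:740]]))
E
```

```text
[5.3794e+02 1.8037e+02 4.0000e+00 2.3000e-01]
sq [5.372994e+02 1.813908e+02 4.129300e+00 2.044000e-01] 0.2475323352942409 283
sq [5.372994e+02 1.816632e+02 4.000000e+00 2.060000e-01] 0.2407911328500697 144
sq [5.372477e+02 1.811448e+02 4.000000e+00 2.032000e-01] 0.2620401500463849 140
mat [ 5.508360e+02  1.892229e+02  7.829000e-01 -1.008000e-01] 0.23970324219518171 200
[ 5.2297e+02 -2.6800e+02  1.2000e+01  3.2000e-01  1.2000e-01]
fx [ 5.197738e+02 -2.688026e+02  1.058630e+01  3.152000e-01  9.500000e-02] 0.2669531415002602 591
fx [ 5.197216e+02 -2.683458e+02  1.200000e+01  3.148000e-01  9.750000e-02] 0.2582329813228864 301
fx [ 5.196097e+02 -2.686017e+02  1.200000e+01  3.144000e-01  1.001000e-01] 0.4836372136240899 293
noBase [ 5.196325e+02 -2.683321e+02  1.170330e+01  3.122000e-01  9.530000e-02]
fence only [ 5.198948e+02 -2.694539e+02  1.097080e+01  3.219000e-01]
```

View pics/d.png

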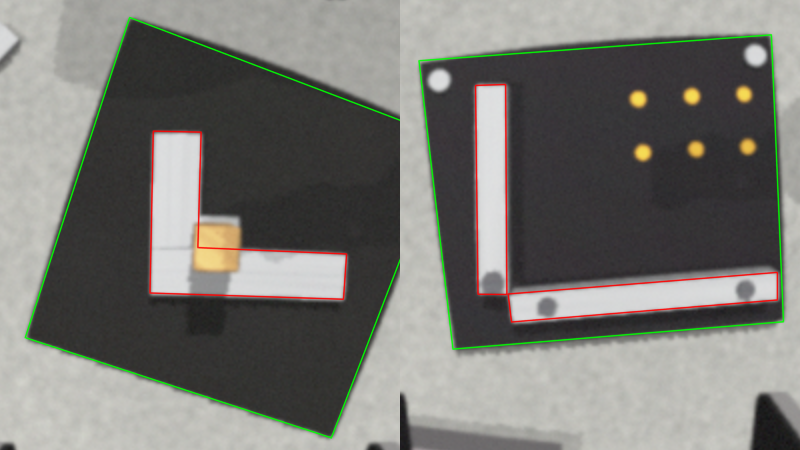

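The fits overlay well. The square is at z ≈ 4.1 against 4 expected, and the fixture base at about 11–12 against 12. The stop leans about 0.096 rad, within the stated range. Now I'll grasp the square and carry it above the fixture.

```bash
cat > c.py <<'E'
from fit import *
q=np.load('q.npy'); qs,qm,qf=q[:4],q[4:8],q[8:13]
YF=qf[3]
def avg(n=6,dt=.02):
    F=[];M=[]
    for _ in range(n):
        s=bot.get_state();F.append(s['contact_force']);M.append(s['wrist_torque']);bot.dwell(dt)
    return np.mean(F,0),np.mean(M,0),s
def fx(x,y,z,yaw=None):   # grip point of the square in fixture axes -> world TCP
    R=Ro.from_euler('z',YF).as_matrix(); p=R@np.array([x,y,0]); return [float(qf[0]+p[0]),float(qf[1]+p[1]),float(z)]
def infx(p):
    return Ro.from_euler('z',-YF).apply(np.array(p)-[qf[0],qf[1],0])
E
python3 - <<'E'
from c import *
o=[np.pi,0,qs[3]+np.pi/2]
bot.move_ptp([qs[0],qs[1],110],o)
bot.movel([qs[0],qs[1],27],max_speed=90,threshold=8)
bot.grip(0.0,60); s=bot.get_state(); print(s['t'],s['opening'],s['gripper_force'],s['tcp_pos'].round(2),s['contact_force'].round(2))
F0,M0,_=avg()
bot.movel([qs[0],qs[1],80],max_speed=80)
F,M,s=avg();print(F0,F,M0,M,s['opening'])
x0=[34+18,30+10]
bot.move_ptp(fx(*x0,110),[np.pi,0,YF+np.pi/2])
bot.movel(fx(*x0,50),max_speed=60); bot.dwell(.2)
F,M,s=avg(10);print(s['t'],F,M,s['tcp_pos'].round(2),infx(s['tcp_pos']).round(2),s['orientation'].round(4))
cv2.imwrite('pics/e.png',np.hstack([imaging.capture('wrist')]))
E
```

```text
9.0333 0.24999615884754875 60.268696546554565 [537.49 181.43  27.31] [-0.68  0.51  3.69]
[-0.85231798 -0.06366937  3.53739993] [-0.09356536  0.1641797  -3.87435478] [-0.02454128  0.18216265  0.0213435 ] [-0.01110421  0.0230063  -0.00868816] 0.2484203380013818
13.025 [-0.05322957 -0.00588591 -3.97336732] [-0.00154558  0.01763148  0.00826998] [ 556.92 -214.71   50.21] [52.08 39.92 50.21] [3.1414e+00 3.0000e-04 1.8860e+00]
```

View pics/e.png

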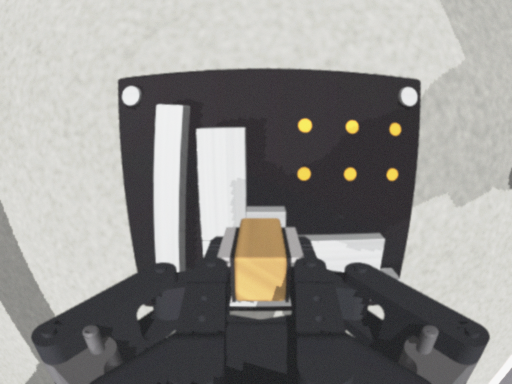

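The square is held (about 4 N of weight, opening matches 22 mm) with its arms parallel to the fence and clear of the stop at (170,190). Next I'll lower it onto the base, lift slightly, and feel for the fence.

```bash
python3 - <<'E'
from c import *
Ri=Ro.from_euler('z',-YF)
F0,M0,s=avg(10)
hit=bot.movel(fx(52,40,33.5),max_speed=25,threshold=4); s=bot.get_state(); zb=s['tcp_pos'][2]; print(hit,'z contact',zb)
z=zb+1.0
bot.movel(fx(52,40,z),max_speed=30); bot.dwell(.2)
F0,M0,s=avg(12); print('base',F0,M0)
y=33.0
bot.movel(fx(52,y,z),max_speed=30)
while y>26:
    y-=.4; bot.movel(fx(52,y,z),max_speed=15)
    F,M,s=avg(4,.015); f=Ri.apply(F-F0)
    if f[1]>3: break
bot.dwell(.2)
F,M,s=avg(15); f=Ri.apply(F-F0); m=(M-M0)
print(y,f.round(2),m.round(3),'xc mm',m[2]/f[1]*1000,infx(s['tcp_pos']).round(2),s['orientation'].round(4),s['t'])
np.save('base.npy',np.r_[F0,M0,z,y])
E
```

```text
True z contact 35.321400585211826
base [ 0.07599815  0.08276393 -4.10879267] [-0.00513463  0.01664561  0.00412411]
29.80000000000001 [-1.13  5.05  3.05] [1.051 0.354 0.322] xc mm 63.867071759389034 [51.89 30.44 36.2 ] [-3.1388 -0.0038  1.8864] 17.825
```

```bash
python3 - <<'E'
from c import *
Ri=Ro.from_euler('z',-YF)
b=np.load('base.npy');F0,M0,z,y=b[:3],b[3:6],b[6],b[7]; z+=.5; dy=0.
for i in range(10):
    F,M,s=avg(6,.02); f=Ri.apply(F-F0); m=M-M0; xc=m[2]/f[1]*1000
    print(round(y,2),round(dy,4),f.round(2),round(m[2],3),'xc',round(xc,1),infx(s['tcp_pos']).round(2),s['orientation'][2].round(4),round(s['t'],2))
    if f[1]>3 and abs(xc-21)<15: break
    if f[1]>2: dy+=float(np.clip((xc-21)*8e-5,-.004,.004))
    y+=float(np.clip((f[1]-5)/8*.6,-.3,.3))
    bot.movel(fx(52,y,z),[np.pi,0,YF+np.pi/2+dy],max_speed=15); bot.dwell(.1)
np.save('st.npy',[y,dy,z])
E
```

```text
29.8 0.0 [-0.92  5.32  2.84] 0.296 xc 55.7 [51.9  30.42 36.24] 1.8864 17.93
29.82 0.0028 [ 0.54  4.79 -0.72] 0.165 xc 34.5 [51.79 30.31 36.45] 1.8888 18.38
```

```bash
python3 - <<'E'
from c import *
Ri=Ro.from_euler('z',-YF)
b=np.load('base.npy');F0,M0=b[:3],b[3:6]; y,dy,z=np.load('st.npy'); x=52.; dy+=.0008
log=[]
for i in range(60):
    if x>44: st=1.5
    elif x>35.5: st=.8
    else: st=.3
    x-=st
    bot.movel(fx(x,y,z),[np.pi,0,YF+np.pi/2+dy],max_speed=25)
    F,M,s=avg(4,.015); f=Ri.apply(F-F0); m=M-M0; p=infx(s['tcp_pos'])
    print(round(x,2),round(y,2),f.round(1),round(m[2],3),p.round(2),s['orientation'][2].round(4),round(s['t'],1))
    if f[0]>7 or x<30: break
    y+=float(np.clip((f[1]-6.5)/8*.5,-.3,.3))
np.save('st.npy',[x,y,dy,z])
E
```

```text
50.5 29.82 [ 2.3  5.5 -1.6] 0.117 [51.1  30.33 36.64] 1.8897 18.7
49.0 29.76 [ 2.5  5.7 -1.2] 0.094 [50.1  30.29 36.84] 1.8899 19.0
47.5 29.71 [ 3.1  6.5 -0.8] 0.091 [48.83 30.29 36.97] 1.89 19.3
46.0 29.7 [ 2.9  6.  -0.4] 0.091 [47.43 30.3  37.04] 1.8901 19.6
44.5 29.68 [3.4 6.8 0.2] 0.089 [45.97 30.28 37.08] 1.89 20.0
43.0 29.69 [3.5 7.  0.1] 0.112 [44.47 30.27 37.1 ] 1.8901 20.3
42.2 29.73 [3.7 6.  0.3] 0.083 [43.8  30.29 37.13] 1.8901 20.6
41.4 29.69 [3.6 6.4 0.4] 0.132 [43.05 30.28 37.15] 1.8901 20.9
40.6 29.69 [ 3.6  6.2 -0. ] 0.101 [42.25 30.27 37.14] 1.8901 21.2
39.8 29.67 [3.9 6.5 0.5] 0.091 [41.44 30.24 37.14] 1.8901 21.5
39.0 29.67 [ 4.8  6.9 -0.3] 0.072 [41.12 30.27 37.2 ] 1.8903 21.9
38.2 29.69 [ 5.3  6.4 -0.2] 0.06 [40.61 30.27 37.23] 1.8904 22.2
37.4 29.68 [ 5.5  7.  -0.3] 0.018 [39.93 30.26 37.28] 1.8904 22.5
36.6 29.71 [ 5.6  6.7 -0. ] 0.044 [39.13 30.27 37.32] 1.8904 22.8
35.8 29.72 [ 5.8  7.1 -0.1] 0.047 [38.32 30.24 37.35] 1.8903 23.1
35.0 29.76 [5.7 6.9 0.1] 0.049 [37.54 30.22 37.36] 1.8904 23.4
34.7 29.79 [6.  6.9 0.5] 0.063 [37.25 30.24 37.35] 1.8903 23.8
34.4 
[... 244 characters left out ...]
25.0
33.2 29.85 [6.1 7.  0.5] 0.053 [35.76 30.25 37.4 ] 1.8903 25.3
32.9 29.88 [5.4 6.4 0.2] 0.055 [35.45 30.25 37.38] 1.8903 25.7
32.6 29.88 [6.  6.9 0.2] 0.055 [35.19 30.23 37.42] 1.8903 26.0
32.3 29.9 [6.  6.3 0.2] 0.06 [34.82 30.25 37.4 ] 1.8903 26.3
32.0 29.89 [ 5.3  6.8 -0.1] 0.045 [34.53 30.22 37.39] 1.8903 26.6
31.7 29.91 [5.5 6.4 0.2] 0.067 [34.23 30.22 37.42] 1.8903 26.9
31.4 29.9 [ 5.5  6.5 -0.1] 0.049 [33.93 30.23 37.4 ] 1.8903 27.2
31.1 29.9 [5.6 6.3 0.5] 0.059 [33.61 30.24 37.4 ] 1.8903 27.6
30.8 29.89 [5.8 6.6 0.1] 0.061 [33.37 30.21 37.43] 1.8903 27.9
30.5 29.9 [6.  6.6 0.1] 0.056 [33.31 30.2  37.47] 1.8904 28.2
30.2 29.9 [ 7.2  6.9 -0.8] 0.012 [33.26 30.17 37.45] 1.8904 28.5
```

Flush contact came at x ≈ 33.3, where the position stops and the force rises. The sliding phase shows about 3.6 N of fence friction inside Fx, so I'll raise the load to about 10 N net on each face and hold.

```bash
python3 - <<'E'
from c import *
Ri=Ro.from_euler('z',-YF)
b=np.load('base.npy');F0,M0=b[:3],b[3:6]; x,y,dy,z=np.load('st.npy'); ok=0
for i in range(25):
    F,M,s=avg(8,.02); f=Ri.apply(F-F0); m=M-M0
    print(round(x,2),round(y,2),f.round(1),round(m[2],3),infx(s['tcp_pos']).round(2),s['orientation'][2].round(4),round(s['t'],1))
    ex=f[0]-14.5; ey=f[1]-11
    if abs(ex)<1.2 and abs(ey)<1.2:
        bot.dwell(.5); ok+=1
        if ok==4: break
        continue
    x+=float(np.clip(ex/5,-.6,.6)) if abs(ex)>=.8 else 0; y+=float(np.clip(ey/12,-.25,.25)) if abs(ey)>=.8 else 0
    bot.movel(fx(x,y,z),[np.pi,0,YF+np.pi/2+dy],max_speed=20)
np.save('st.npy',[x,y,dy,z])
cv2.imwrite('pics/f.png',imaging.capture('wrist'))
E
```

```text
30.2 29.9 [ 7.1  6.5 -0.7] 0.028 [33.27 30.23 37.44] 1.8905 28.6
29.6 29.65 [ 8.5  7.6 -0.9] 0.011 [33.19 30.21 37.48] 1.8908 29.0
29.0 29.4 [ 9.8  7.9 -1.3] 0.002 [33.1  30.22 37.49] 1.891 29.4
28.4 29.15 [11.3  8.6 -1.3] -0.011 [33.08 30.17 37.58] 1.8914 29.8
27.8 28.96 [12.6  9.2 -1.2] -0.029 [32.98 30.15 37.6 ] 1.8916 30.2
27.43 28.81 [13.7  9.7 -1.9] -0.019 [32.97 30.13 37.65] 1.8918 30.6
27.26 28.7 [13.5 10.1 -1.7] -0.041 [32.98 30.11 37.69] 1.8919 30.9
27.26 28.7 [13.6 10.1 -1.6] -0.022 [32.99 30.13 37.68] 1.8919 31.6
27.26 28.7 [13.5  9.8 -1.8] -0.028 [32.94 30.11 37.68] 1.8918 32.2
27.26 28.7 [13.5 10.2 -1.7] -0.029 [32.98 30.11 37.67] 1.8919 32.8
```

View pics/f.png

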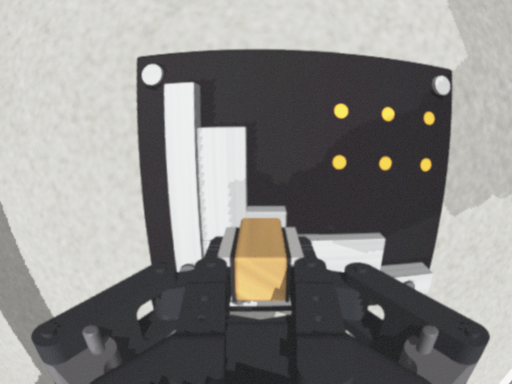

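Both faces are held at about 10 N, and the contact moment lies between the arm ends, so the square is flush. I'll centre the fence pressure slightly and hold once more. Then I'll retreat diagonally and lay the square on the mat.

```bash
python3 - <<'E'
from c import *
Ri=Ro.from_euler('z',-YF)
b=np.load('base.npy');F0,M0=b[:3],b[3:6]; x,y,dy,z=np.load('st.npy')
def rep(t):
    F,M,s=avg(8,.02); f=Ri.apply(F-F0); print(t,f.round(1),round((M-M0)[2],3),infx(s['tcp_pos']).round(2),s['orientation'][2].round(4),round(s['t'],1))
for d in (.0015,.003):
    bot.movel(fx(x,y,z),[np.pi,0,YF+np.pi/2+dy-d],max_speed=20); bot.dwell(.15); rep(d)
bot.dwell(1.0); rep('hold')
o=[np.pi,0,YF+np.pi/2+dy-.0015]
bot.movel(fx(33.2,30.5,z),o,max_speed=12); rep('relax')
bot.movel(fx(48,40,z),o,max_speed=40); rep('away')
bot.movel(fx(48,40,95),o,max_speed=100)
V=load(['sqA','sqB']); m=fit([(MAT,-1,0)],[550.8,189.2,4,-.1],V,(6,4,3,3),fixz=True);print('mat',m[0].round(2))
p=m[0]; o=[np.pi,0,qs[3]+np.pi/2]
bot.move_ptp([p[0],p[1],95],o); bot.movel([p[0],p[1],34],max_speed=80); bot.dwell(.1)
print('touch',bot.movel([p[0],p[1],25],max_speed=20,threshold=3)); s=bot.get_state(); print(s['tcp_pos'].round(2),s['t'])
E
```

```text
0.0015 [13.8  9.8 -2. ] 0.057 [32.97 30.12 37.67] 1.8907 33.9
0.003 [13.6  9.8 -1.7] 0.19 [32.99 30.13 37.67] 1.8896 34.5
hold [13.6  9.9 -1.5] 0.158 [33.02 30.13 37.69] 1.8896 35.6
relax [0.2 5.1 2.9] 0.276 [33.49 30.3  37.06] 1.888 36.4
away [-0.  -0.1  0. ] -0.005 [47.86 39.85 36.78] 1.8878 37.1
mat [ 5.5088e+02  1.8940e+02  4.0000e+00 -1.0000e-01]
touch True
[551.26 189.48  27.29] 40.775
```

```bash
python3 - <<'E'
from c import *
s=bot.get_state(); p=s['tcp_pos']
bot.movel([p[0],p[1],27.2],max_speed=20)
bot.grip(0.6); bot.dwell(.1); bot.movel([p[0],p[1],110],max_speed=110)
o=[np.pi,0,1.8]; out=json.load(open('cams.json'))
for k,pp in dict(sqC=(535,215,200),fxC=(555,-170,200),fxD=(555,-250,200)).items():
    (bot.movel if k=='fxD' else bot.move_ptp)(list(pp),o); bot.dwell(.3)
    m=imaging.camera_model('wrist'); cv2.imwrite(f'pics/{k}.png',imaging.capture('wrist'))
    out[k]={a:np.array(b).tolist() for a,b in m.items() if a in('K','position','rotation')}
json.dump(out,open('cams.json','w'))
print(bot.get_state()['t'])
g=fit([(SQ,1,0)],[p[0],p[1],4,qs[3]],load(['sqC']),fixz=True);print('sq',g[0].round(3),g[1])
G=[(FEN,1,0),(STP,1,1),(BASE,-1,0)]
for v in (['fxC','fxD'],['fxC'],['fxD']):
    r=fit(G,[*qf[:4],0.],load(v),fixz=len(v)==1);print('fx',r[0].round(4),r[1])
# long-edge directions only: relative angle of stop and fence
V=load(['fxC','fxD']); a=fit([([FEN[0],FEN[2]],1,0)],qf[:4],V,(4,3,3),fixz=True)
print('fence edge yaw',a[0].round(4)); h=qf.copy();h[4]=0; h[3]=a[0][3]
b=fit([([STP[1],STP[3]],1,0)],h[:4],V,(4,3,3),fixz=True);print('stop edge yaw',b[0].round(4))
cv2.imwrite('pics/g.png',np.vstack([cv2.imread('pics/sqC.png')[60:300],cv2.imread('pics/fxD.png')[20:260]]))
E
```

```text
46.0583
sq [5.52080e+02 1.89834e+02 4.00000e+00 2.05000e-01] 0.25536020511761803
fx [ 5.196743e+02 -2.688472e+02  1.031150e+01  3.145000e-01 -5.700000e-03] 0.2624957913339847
fx [ 5.193864e+02 -2.685545e+02  1.058630e+01  3.115000e-01 -4.300000e-03] 0.29390484278383355
fx [ 5.198601e+02 -2.689096e+02  1.058630e+01  3.163000e-01 -5.200000e-03] 0.2690001293898572
fence edge yaw [ 5.243708e+02 -2.679248e+02  1.058630e+01  3.210000e-01]
stop edge yaw [ 5.193506e+02 -2.671214e+02  1.058630e+01  3.205000e-01]
```

View pics/g.png

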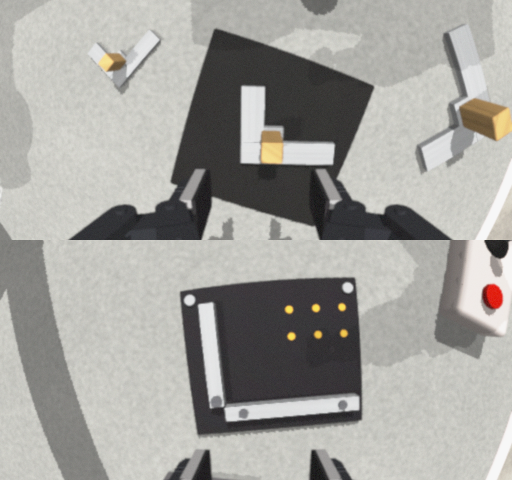

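The square lies flat near the middle of the mat (fit within about 1.5 mm of centre). By long-edge fit, the stop is within about 0.001 rad of square to the fence, and the bystanders in these views look unmoved.

```bash
python3 -c "
from bench import bot
print(bot.sign_off())"
```

```text
the job is handed in; nothing more can be done
None
```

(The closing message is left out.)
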